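Close and pin the lid of a board test fixture

TASK

A circuit board lies in the test fixture on the bench: swing the fixture's lid fully shut, then lock it down against the spring probes with the red-handled lock pin: push the pin level through the clevis at the front (both cheeks and the lid's tongue between them) until the handle comes up to the cheek. Let go of the pin there, and leave the tools and parts lying near by as they are.

Things in the scene. Friction and masses are not known exactly. Their poses are not given: they have to be found in the camera images.
- fixture: board test fixture fixed to the bench: aluminium base plate 255 x 200 mm (x, y), top 12 mm up, and on it a black housing (front face at x = -83 mm, top 52 mm up) with a green board in a nest. Origin: on the bench under the housing's middle. x points from the clevis (front, robot's side) to the lid's hinge (rear), y to the robot's left, z up
- clevis (a point): middle of the clevis, on its hole axis: x = -128, y = 0, z = 45 mm in the fixture's frame, axes as the fixture's. Two dark steel cheeks 12 mm thick (y), 36 mm deep (x), 66 mm high, 16 mm apart, each with a brass-bushed 15 mm hole along y. Behind the hole axis there is room for a finger: the housing's front is 45 mm, the shut lid's front edge 43 mm away
- mouth_right (a point): mouth of the clevis hole in the outer face of the right-hand cheek (fixture's -y side), 20 mm from point clevis, 45 mm above the bench; the pin may enter here, pushed towards the fixture's +y, or from the left mouth pushed towards -y. Outside each cheek a foot 23 mm high reaches 19 mm further out
- mouth_left (a point): the same in the left-hand cheek (fixture's +y side)
- lid (a joint): lid hinge: 0 = fully shut (on its stop, the three holes in line), growing to 1.2 rad as the lid swings up and back. The axis runs along the fixture's y at x = +78 mm, 75 mm above the bench. The hinge is stiff: the lid stays where it is left; 1 to 5 N down on its front bar shuts it
- lid_front (a point): middle of the top of the lid's aluminium front bar (24 mm deep, 138 mm wide along y), 151 mm from the hinge axis, 80 mm above the bench when shut: push it down to shut the lid, 30 to 55 mm to the side of this point, for in the middle a steel flange 46 mm wide with screw heads stands up to 7 mm above the bar. Its axes turn with the lid
- tongue_hole (a point): centre of the 15 mm hole, along y, in the lid's tongue: a steel eye 12 mm thick and 36 mm square that hangs from the lid's front bar and drops between the clevis cheeks; with the lid shut it coincides with point clevis
- lock_pin: lock pin, 120 mm long, 90 g, lying flat on the bench: a flat red handle 55 x 24 x 12 mm and a round steel shank of 12 mm diameter, 65 mm long, its last 12 mm tapered to 5 mm. Origin: where the handle meets the shank (the shoulder), on the underside; x points along the shank to the tip, y across the flat handle, z up out of its flat side. The axis of the shank lies 6 mm above the underside
- pin_handle (a point): middle of the red handle, 28 mm behind the shoulder, on the pin's axis: grip it here across its 24 mm width
- pin_mid (a point): point on the pin's axis 20 mm ahead of the shoulder; it lies at point clevis when the pin is fully home
- pin_tip (a point): tip of the shank, on the axis, 65 mm ahead of the shoulder
- pliers: blue-handled long-nose pliers, 51 x 169 x 12 mm, lying on the green mat, origin centre of the underside; to be left alone
- spare_board: small green circuit board, 55 x 85 x 12 mm, on the mat beyond the marker, origin centre of the underside; to be left alone
- marker: dark blue marker pen, 15 x 134 x 15 mm, on the mat's front edge, origin centre of the underside; to be left alone

How it is judged:
On the way:
1. the lid is fully shut (value of joint lid below 0.03 rad and distance between pin_mid and clevis above 0.05 m), for 0.2 s.
At the end, for the whole second after the job is handed in: the lid is fully shut (within 0.03 rad) and the pin is at rest through both cheeks and the tongue, its handle's shoulder within about 8 mm of the cheek, its axis along the holes within 0.15 rad; either side will do (value of joint lid below 0.03 rad and distance between pin_mid and clevis below 0.008 m and angle between the x axis of lock_pin and the y axis of fixture, either way round below 0.15 rad and linear speed of lock_pin below 0.02 m/s); the robot touches nothing.
It fails at once if a bystander (pliers, spare board or marker) is moved by more than 30 mm (distance of any of pliers, spare_board, marker from where it was at the start of the episode above 0.03 m).
It also fails if it takes over 64 s, if anything falls off the work surface, if the arm or the gripper's body presses on something with over 40 N, if the wrist force passes 120 N, or if a joint passes its speed limit or range.

ROBOT

A 6-joint arm with a two-finger parallel gripper is mounted at the origin on a cart in front of the work surface, level with it; the furniture and walls round the work are solid. World frame = base frame: x ahead of the robot, y to its left, z up, the work surface at z = 0. Lengths are in m, angles in rad, forces in N, time in s.
With the tool pointing down it reaches from about 0.225 to 0.875 m from the base axis. Payload 3.4 kg.
Tool frame: the origin (TCP) lies at the very end of the fingers, on their centre line; the grasp point (between the pads) lies behind it (manip.grasp_offset is the z of the grasp point in the tool frame, in m); z points along the fingers, y is the line along which they close (so a half turn about z gives the same grasp; the last joint's range is limited). The gripper opens to 85 mm and grips with 20 to 120 N. Pads are 22 mm wide; open, the fingers measure 114 mm over their backs; the gripper's body (76 mm by 85 mm) begins 54 mm behind the grasp point. The pads swing forward as they close: fully open they stand 13 mm farther back than shut.
Start: joints at [-1.315, 0.276, 1.505, -0, 1.361, -0.121], TCP at [0.212, -0.535, 0.21] pointing down, gripper open.
Joint ranges: [-2.89, 2.89], [-0.75, 2.08], [0.22, 2.7], [-1.18, 4.32], [0.11, 2.71], [-2.7, 2.7]. Speed limits (rad/s): [2.57, 2.57, 3.14, 3.14, 3.14, 3.14].

INTERFACE

Orientations are given as a unit quaternion [w, x, y, z].
In Python, from rig import manip gives the robot as it stands.
- The arm moves only by the shell command python3 -m pendant 'ROWS' [FORCE]. ROWS is JSON, a list of rows, each an object of numbers: "dx", "dy", "dz": the shift along the tool's x, y, z in m; "rx", "ry", "rz": the turn, a rotation vector about the tool's x, y, z in degrees; "hand": the finger opening in m, from 0 to 0.0854. In form: [{"dx": .., "dy": .., "dz": .., "rx": .., "ry": .., "rz": .., "hand": ..}, ...]. A call has 1 to 12 rows; each row shifts and turns the commanded pose from where the row before left it, along the tool's axes as they then stand; what a row does not reach is not made up. A row lasts 1/12 s, in which the tool goes at most 41.7 mm and 7.16 degrees, less where a joint would pass 70% of its speed; a pose out of reach is approached as far as the arm can. A call is refused whole if a number of a shift passes 0.0417 or a number of a turn 7.16, either way. A call with a gripper value outside its range is refused whole. The fingers move at their own pace and stop on an object; FORCE is the grip in N (left out, the last holds). Time passes only in rows, so rows that do not move let the fingers close. It gives the time, the measured TCP pose, the force, the opening and the grip force at its end, in the units of the state.
- manip.get_state(): the state, without advancing time (a new reading comes with each control period).
- manip.get_image(name): name is "side" or "top" or "wrist"; returns a dict with "frame" (400x640x3 uint8, red, green, blue), "fx", "fy", "cx", "cy" (pixels), "position" and "attitude" of the camera in the world; the wrist camera has in their place "mount" (4x4, takes a point from camera to tool coordinates, whose origin is the TCP and whose axes are the flange's). Camera axes: x right, y up, looking along -z (the intrinsics and any distortion apply to the point x, -y, -z); pixel columns grow to the right and rows downward; lengths in m; the calibration is good to about 2 mm. The wrist camera is an equidistant fisheye: a pixel r from the principal point sees the ray r / f radians off the axis. A picture is of the moment at which its call begins: read the wrist's pose just before it. There is no depth.
- manip.sign_off(): hands the job in; it is judged then, once.
The state is a dict: "clock": time; "qpos": joint angles; "qd": joint speeds; "effort": joint torques, N m; "position": TCP position; "ee_rot": TCP orientation; "contact_force": force on the tool from outside, world axes, zero at the start; "moment": the same for the moment, N m; "width": finger opening in m; "gripper_force": force on a finger pad.
Only numpy, scipy, OpenCV 4.12 (cv2) and the standard library are available. Lean on these libraries where they do the work, as an engineer would, in place of code of your own. Each camera call takes 0.05 s, during which the arm holds its last target. There are 200 camera calls.

## Working session

There is one attempt and no reset: what is moved stays moved. The work goes in short steps, Python scripts to look and compute and a shell command to move; the robot and the scene stay as the last step left them, time stands still between calls to the robot, and variables do not carry over. Pictures are saved under pics/ and viewed, at most 10 in all, crops included, and the job is handed in when it is done.

```bash
mkdir -p pics; ls; python3 - <<'E'
from rig import manip
import cv2
print(manip.get_state(), manip.grasp_offset)
for n in ("top","side"):
    d=manip.get_image(n); f=d.pop("frame"); print(n,d)
    cv2.imwrite(f"pics/{n}0.png",f[:,:,::-1])
E
```

```text
pics
{'clock': 0.0, 'qpos': array([-1.31500810e+00,  2.76571848e-01,  1.50611050e+00, -1.31384831e-05,
        1.36064072e+00, -1.21004388e-01]), 'qd': array([ 0.00082522,  0.00026949, -0.00050912,  0.00044459, -0.00162025,
        0.00056034]), 'effort': array([ 2.57495798e-03, -4.16764069e+01, -2.45806807e+01,  5.08786979e-05,
        1.12110190e-02, -4.29723057e-07]), 'position': array([ 0.21141693, -0.53414607,  0.20876192]), 'ee_rot': array([-8.62811718e-04,  9.82305219e-01,  1.87285099e-01, -6.46728585e-05]), 'contact_force': array([ 0.44337748, -0.84875182,  0.14347735]), 'moment': array([ 0.01334298, -0.01959802, -0.01469843]), 'gripper_force': 0.0, 'width': 0.08579781653683917} -0.0187
top {'fx': 368.4889090504633, 'fy': 368.4889090504633, 'cx': 314.5603613161431, 'cy': 200.86159156078637, 'position': array([ 0.43837599, -0.08297975,  0.93831323]), 'attitude': array([-0.70101787, -0.04268469,  0.04772882,  0.71026327])}
side {'fx': 368.76611106861964, 'fy': 368.76611106861964, 'cx': 323.5332971595894, 'cy': 199.35090937114893, 'position': array([0.20563656, 0.4770789 , 0.65215497]), 'attitude': array([-0.23809826, -0.11548131,  0.38472383,  0.88428551])}
```

View pics/top0.png

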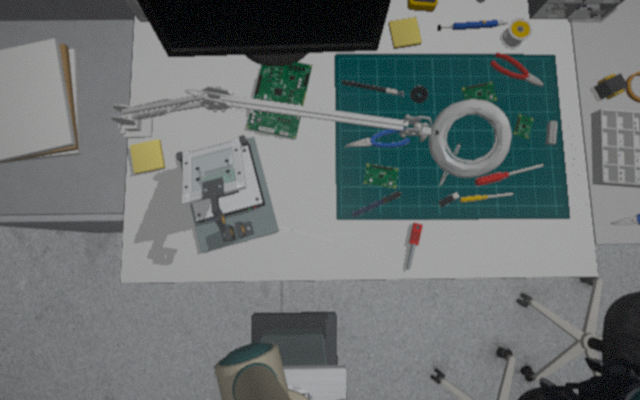

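View pics/side0.png

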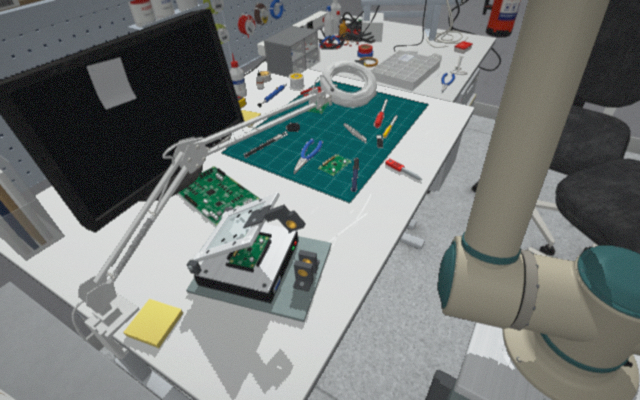

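The top view shows the fixture around (230,195) with its clevis near (238,230). The pin handle is at (415,233) with its tip at (408,268), and the lid is partly open. I'll enlarge these areas next.

```bash
cat > h.py <<'E'
import numpy as np, cv2
from scipy.spatial.transform import Rotation as R
from rig import manip
def rot(q): return R.from_quat(np.roll(q,-1))
def proj(d,P):
    p=rot(d["attitude"]).inv().apply(np.atleast_2d(P)-d["position"])
    return np.c_[d["cx"]-d["fx"]*p[:,0]/p[:,2], d["cy"]+d["fy"]*p[:,1]/p[:,2]]
def ray(d,u,v,z):
    r=rot(d["attitude"]).apply([(u-d["cx"])/d["fx"],-(v-d["cy"])/d["fy"],-1])
    return d["position"]+r*(z-d["position"][2])/r[2]
E
python3 - <<'E'
from h import *
t=cv2.imread("pics/top0.png"); s=cv2.imread("pics/side0.png")
def crop(im,x,y,w,h,k): return cv2.resize(im[y:y+h,x:x+w],None,fx=k,fy=k,interpolation=cv2.INTER_CUBIC)
a=crop(t,165,125,120,135,4.4444); b=crop(t,390,215,45,100,6)
H=600
a=crop(t,165,130,120,125,4); b=crop(t,392,217,40,62,8)
c=np.zeros((500,800,3),np.uint8); c[:500,:480]=a; c[:496,480:800]=b
cv2.imwrite("pics/tc.png",c)
cv2.imwrite("pics/sc.png",crop(s,180,190,160,140,5)[:600,:800])
d=manip.get_image("top"); print(proj(d,[[0,0,0],[.212,-.535,.21],[.4,.2,0],[.3,-.3,0]]))
E
```

```text
[[279.59106924 435.08558633]
 [552.68309746 365.67848122]
 [199.51131927 265.2617267 ]
 [400.35608015 303.29608732]]
```

View pics/tc.png

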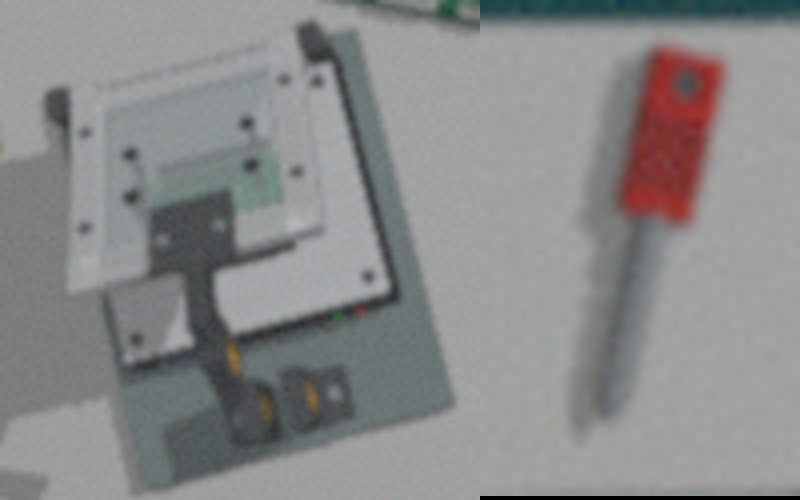

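View pics/sc.png

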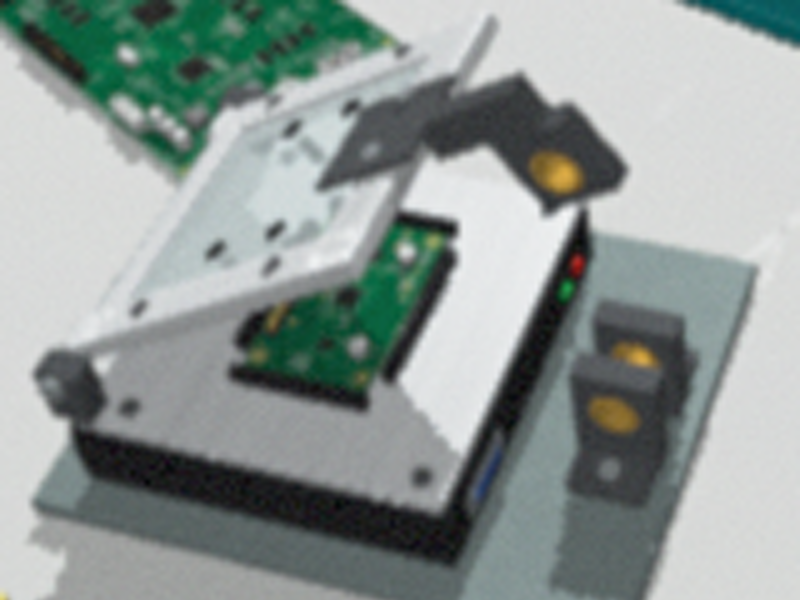

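```bash
cat > fit.py <<'E'
from h import *
from scipy.optimize import least_squares
T=manip.get_image("top"); S=manip.get_image("side")
tc=lambda u,v:(165+u/4,130+v/4); sc=lambda u,v:(180+u/5,190+v/5)
# (cam, pixel, fn(params)-> fixture pt); params x,y,yaw,px0,w,lid,k
def lid(q,r,y,h):
    c,s=np.cos(q),np.sin(q); return [.078-r*c+h*s, y, .075+r*s+h*c]
obs=[("T",tc(455,405),lambda p:[p[3]-.1275,-.1,.012]),("T",tc(135,495),lambda p:[p[3]-.1275,.1,.012]),
("T",tc(357,30),lambda p:[p[3]+.1275,-.1,.012]),
("T",tc(393,292),lambda p:[-.083,-p[4],.052]),("T",tc(125,364),lambda p:[-.083,p[4],.052]),
("T",tc(314,397),lambda p:[-.128,-.02,.045]),
("S",sc(614,413),lambda p:[-.128,.02,.045]),("S",sc(455,512),lambda p:[-.083,p[4],.052]),("S",sc(585,212),lambda p:[-.083,-p[4],.052]),
("S",sc(757,265),lambda p:[p[3]-.1275,-.1,.012]),("S",sc(35,505),lambda p:[p[3]+.1275,.1,.012]),
("T",tc(68,290),lambda p:lid(p[5],.163,.069,.005)),("T",tc(323,230),lambda p:lid(p[5],.163,-.069,.005)),
("S",sc(368,272),lambda p:lid(p[5],.163,.069,.005)),("S",sc(493,17),lambda p:lid(p[5],.163,-.069,.005)),
("T",tc(233,357),lambda p:lid(p[5],.206,-.006,-.03)),("S",sc(556,172),lambda p:lid(p[5],.206,.006,-.03)),
]
def W(p,f): return np.r_[p[:2],0]+R.from_euler("z",p[2]).apply(f)
def res(p): return np.array([proj(T if c=="T" else S,W(p,f(p)))[0]-np.array(px) for c,px,f in obs])
o=least_squares(lambda p:res(p).ravel(),[.45,.15,.25,0,.08,.5],loss="soft_l1"); p=o.x
print(p.round(4)); print(res(p).round(1).tolist())
for n,f in dict(clevis=[-.128,0,.045],mr=[-.128,-.02,.045],ml=[-.128,.02,.045],lidR=lid(p[5],.151,-.045,.005),lidRshut=lid(0,.151,-.045,.005)).items(): print(n,W(p,f).round(4))
pc=lambda u,v:(392+(u-480)/8,217+v/8)
H=[ray(T,*pc(*q),.012) for q in((655,47),(723,62),(622,205),(690,222))]; tip=ray(T,*pc(607,418),.006)
m=np.mean(H,0); sh=(H[2]+H[3])/2; print("handle",np.round(H,4).tolist(),m.round(4),"tip",tip.round(4),"len",np.linalg.norm((tip-sh)[:2]))
dd=tip-(H[0]+H[1])/2; print("yaw",np.arctan2(dd[1],dd[0]))
E
python3 fit.py
```

```text
[ 0.6066  0.1374  0.2604 -0.0297  0.0817  0.578 ]
[[0.0, 0.6], [2.2, -0.1], [-0.9, -0.7], [-1.2, 0.5], [-0.1, 0.7], [-1.1, -0.7], [0.2, 0.5], [-0.9, -0.7], [0.7, -2.3], [1.1, -0.6], [-0.5, -0.4], [-0.2, 1.2], [-0.2, -1.3], [-3.5, -0.5], [0.1, -1.0], [0.3, 0.3], [1.5, 1.9]]
clevis [0.4829 0.1045 0.045 ]
mr [0.4881 0.0851 0.045 ]
ml [0.4778 0.1238 0.045 ]
lidR [0.574  0.0822 0.1617]
lidRshut [0.5477 0.0751 0.08  ]
handle [[0.4984, -0.3399, 0.012], [0.4934, -0.3611, 0.012], [0.4491, -0.3272, 0.012], [0.4436, -0.3482, 0.012]] [ 0.4711 -0.3441  0.012 ] tip [ 0.3833 -0.321   0.006 ] len 0.06524870765359164
yaw 2.885504468288597
```

```bash
cat >> h.py <<'E'
def tri(us,ds):
    A=[];b=[]
    for (u,v),d in zip(us,ds):
        r=rot(d["attitude"]).apply([(u-d["cx"])/d["fx"],-(v-d["cy"])/d["fy"],-1]); r/=np.linalg.norm(r)
        M=np.eye(3)-np.outer(r,r); A.append(M); b.append(M@d["position"])
    return np.linalg.lstsq(np.vstack(A),np.hstack(b),rcond=None)[0]
FX=np.array([.6066,.1374,.2604])
def fw(f): return np.r_[FX[:2],0]+R.from_euler("z",FX[2]).apply(f)
def to(P,yaw_y=None):
    "tool-frame shift to world TCP P; and turn (deg, about tool axes) to tool-down with tool y along yaw_y"
    s=manip.get_state(); r=rot(s["ee_rot"]); print("shift",r.inv().apply(np.array(P)-s["position"]).round(4),end=" ")
    if yaw_y is not None:
        y=np.array([np.cos(yaw_y),np.sin(yaw_y),0]); z=np.array([0,0,-1.]); best=[]
        for k in (1,-1):
            rt=R.from_matrix(np.c_[np.cross(k*y,z),k*y,z]); print("turn",np.degrees((r.inv()*rt).as_rotvec()).round(2),end=" ")
    print()
E
python3 - <<'E'
from h import *
T=manip.get_image("top"); S=manip.get_image("side"); w=manip.get_image("wrist"); w.pop("frame"); print(w)
print("elbow",tri([(213,97),(187,150)],[T,S]),"ring",tri([(470,138),(347,85)],[T,S]),"base",tri([(130,120),(92,300)],[T,S]))
c,s=np.cos(.578),np.sin(.578)
for q in (.578,.29,0): 
    r=.150; print(q,fw([.078-r*np.cos(q)+.005*np.sin(q),-.044,.075+r*np.sin(q)+.005*np.cos(q)]).round(4))
to(fw([-.046,-.044,.21]),FX[2]+np.pi/2)
E
```

```text
{'fx': 309.70691628693146, 'fy': 309.70691628693146, 'cx': 323.00115879550924, 'cy': 196.19093586571753, 'mount': array([[-1.04967979e-03,  9.59361647e-01,  2.82177478e-01,
         7.19942945e-02],
       [ 9.99999312e-01,  8.59531352e-04,  7.97645700e-04,
         8.87983134e-04],
       [ 5.22690303e-04,  2.82178121e-01, -9.59361889e-01,
        -1.65986873e-01],
       [ 0.00000000e+00,  0.00000000e+00,  0.00000000e+00,
         1.00000000e+00]])}
elbow [0.73751574 0.10947217 0.24529985] ring [ 0.67156849 -0.42596124  0.1685699 ] base [0.76811682 0.37266909 0.05764416]
0.578 [0.5745 0.0833 0.1611]
0.29 [0.5558 0.0783 0.1227]
0 [0.5484 0.0763 0.08  ]
shift [ 5.638e-01 -4.412e-01 -4.000e-04] turn [ 0.0000e+00 -2.0000e-02 -1.7333e+02] turn [-0.01 -0.    6.67]
```

```bash
python3 -m pendant '[{"dx":0.0313,"dy":-0.0245,"hand":0},{"dx":0.0313,"dy":-0.0245},{"dx":0.0313,"dy":-0.0245},{"dx":0.0313,"dy":-0.0245},{"dx":0.0313,"dy":-0.0245},{"dx":0.0313,"dy":-0.0245},{"dx":0.0313,"dy":-0.0245},{"dx":0.0313,"dy":-0.0245},{"dx":0.0313,"dy":-0.0245},{"dx":0.0313,"dy":-0.0245},{"dx":0.0313,"dy":-0.0245},{"dx":0.0313,"dy":-0.0245}]' 60; python3 -m pendant '[{"dx":0.0313,"dy":-0.0245},{"dx":0.0313,"dy":-0.0245},{"dx":0.0313,"dy":-0.0245},{"dx":0.0313,"dy":-0.0245},{"dx":0.0313,"dy":-0.0245},{"dx":0.0313,"dy":-0.0245},{"rz":6.67},{},{}]'
python3 - <<'E'
from h import *
to(fw([-.046,-.044,.161]),FX[2]+np.pi/2)
p=manip.get_state(); f=manip.get_image("side")["frame"]; print(p["contact_force"],p["width"])
cv2.imwrite("pics/s1.png",cv2.resize(f[100:330,120:440],None,fx=2.5,fy=2.5,interpolation=cv2.INTER_CUBIC)[:,:,::-1])
E
```

```text
shift [ 0.5638 -0.4412  0.0486] turn [ 0.0000e+00 -2.0000e-02 -1.7333e+02] turn [-0.01 -0.    6.67] 
[-0.20469607 -0.26310041  0.32698817] 0.08523786219459475invalid input
invalid input
```

View pics/s1.png

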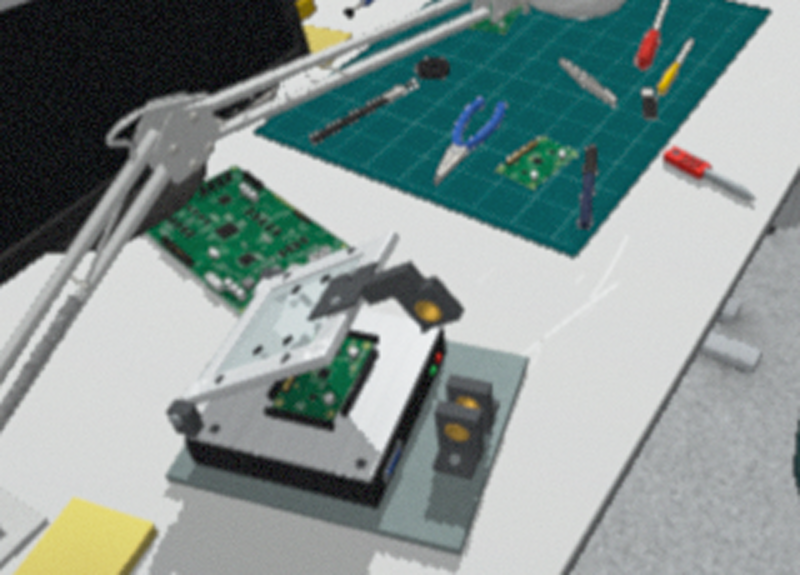

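The picture is unchanged, with the arm still out of view: both calls were refused. Next I'll find out which row format it accepts.

```bash
python3 -m pendant '[{"dx":0.0313,"dy":-0.0245,"dz":0,"rx":0,"ry":0,"rz":0,"hand":0}]' 60; python3 -m pendant '[{"dx":0.0313,"dy":-0.0245,"hand":0}]'
```

```text
clock: 0.53
position: [0.2295, -0.5061, 0.2092]
ee_rot: [0.003, 0.983, 0.185, -0.001]
contact_force: [1.1, -0.8, 1.3]
width: 0.0755
gripper_force: 0.0invalid input
```

```bash
python3 -m pendant '[{"dx":0.0313,"dy":-0.0245,"dz":0,"rx":0,"ry":0,"rz":0,"hand":0},{"dx":0.0313,"dy":-0.0245,"dz":0,"rx":0,"ry":0,"rz":0,"hand":0},{"dx":0.0313,"dy":-0.0245,"dz":0,"rx":0,"ry":0,"rz":0,"hand":0},{"dx":0.0313,"dy":-0.0245,"dz":0,"rx":0,"ry":0,"rz":0,"hand":0},{"dx":0.0313,"dy":-0.0245,"dz":0,"rx":0,"ry":0,"rz":0,"hand":0},{"dx":0.0313,"dy":-0.0245,"dz":0,"rx":0,"ry":0,"rz":0,"hand":0},{"dx":0.0313,"dy":-0.0245,"dz":0,"rx":0,"ry":0,"rz":0,"hand":0},{"dx":0.0313,"dy":-0.0245,"dz":0,"rx":0,"ry":0,"rz":0,"hand":0},{"dx":0.0313,"dy":-0.0245,"dz":0,"rx":0,"ry":0,"rz":0,"hand":0},{"dx":0.0313,"dy":-0.0245,"dz":0,"rx":0,"ry":0,"rz":0,"hand":0},{"dx":0.0313,"dy":-0.0245,"dz":0,"rx":0,"ry":0,"rz":0,"hand":0},{"dx":0.0313,"dy":-0.0245,"dz":0,"rx":0,"ry":0,"rz":0,"hand":0}]'; python3 -m pendant '[{"dx":0.0313,"dy":-0.0245,"dz":0,"rx":0,"ry":0,"rz":0,"hand":0},{"dx":0.0313,"dy":-0.0245,"dz":0,"rx":0,"ry":0,"rz":0,"hand":0},{"dx":0.0313,"dy":-0.0245,"dz":0,"rx":0,"ry":0,"rz":0,"hand":0},{"dx":0.0313,"dy":-0.0245,"dz":0,"rx":0,"ry":0,"rz":0,"hand":0},{"dx":0.0313,"dy":-0.0245,"dz":0,"rx":0,"ry":0,"rz":0,"hand":0},{"dx":0,"dy":0,"dz":0,"rx":0,"ry":0,"rz":6.6,"hand":0},{"dx":0,"dy":0,"dz":0,"rx":0,"ry":0,"rz":0,"hand":0},{"dx":0,"dy":0,"dz":0,"rx":0,"ry":0,"rz":0,"hand":0}]'
python3 - <<'E'
from h import *
to(fw([-.046,-.044,.161]),FX[2]+np.pi/2)
p=manip.get_state(); f=manip.get_image("side")["frame"]; print(p["contact_force"],p["width"])
cv2.imwrite("pics/s2.png",cv2.resize(f[100:330,120:440],None,fx=2.5,fy=2.5,interpolation=cv2.INTER_CUBIC)[:,:,::-1])
E
```

```text
clock: 1.53
position: [0.4734, -0.0869, 0.21]
ee_rot: [0.0, 0.982, 0.187, 0.0]
contact_force: [0.5, -1.7, -0.5]
width: 0.0
gripper_force: 0.0
clock: 2.2
position: [0.5728, 0.0827, 0.2092]
ee_rot: [0.0, 0.991, 0.132, -0.001]
contact_force: [0.2, -1.2, -0.3]
width: 0.0005
gripper_force: 0.0
shift [ 0.0008 -0.0002  0.0482] turn [-1.1000e-01  5.0000e-02 -1.7973e+02] turn [0.03 0.07 0.27] 
[ 0.17939268 -1.20389034 -0.30542969] 0.0004946323179660564
```

View pics/s2.png

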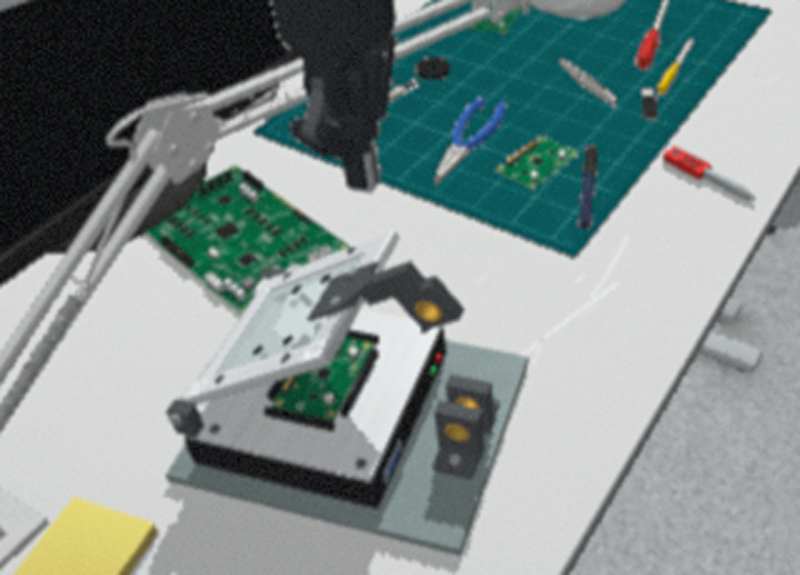

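```bash
python3 -m pendant '[{"dx":0,"dy":0,"dz":0.038,"rx":0,"ry":0,"rz":0,"hand":0},{"dx":0,"dy":0,"dz":0.01,"rx":0,"ry":0,"rz":0,"hand":0},{"dx":-0.004,"dy":0,"dz":0.0077,"rx":0,"ry":0,"rz":0,"hand":0},{"dx":-0.004,"dy":0,"dz":0.0077,"rx":0,"ry":0,"rz":0,"hand":0},{"dx":-0.004,"dy":0,"dz":0.0077,"rx":0,"ry":0,"rz":0,"hand":0},{"dx":-0.004,"dy":0,"dz":0.0077,"rx":0,"ry":0,"rz":0,"hand":0},{"dx":-0.004,"dy":0,"dz":0.0077,"rx":0,"ry":0,"rz":0,"hand":0}]';python3 -m pendant '[{"dx":-0.0015,"dy":0,"dz":0.01,"rx":0,"ry":0,"rz":0,"hand":0},{"dx":-0.0015,"dy":0,"dz":0.01,"rx":0,"ry":0,"rz":0,"hand":0},{"dx":-0.0015,"dy":0,"dz":0.01,"rx":0,"ry":0,"rz":0,"hand":0},{"dx":-0.0015,"dy":0,"dz":0.006,"rx":0,"ry":0,"rz":0,"hand":0},{"dx":0,"dy":0,"dz":0.003,"rx":0,"ry":0,"rz":0,"hand":0},{"dx":0,"dy":0,"dz":0.002,"rx":0,"ry":0,"rz":0,"hand":0},{"dx":0,"dy":0,"dz":0.002,"rx":0,"ry":0,"rz":0,"hand":0}]'
```

```text
clock: 2.83
position: [0.5535, 0.077, 0.1233]
ee_rot: [0.0, 0.991, 0.13, 0.001]
contact_force: [-1.8, -0.8, 2.3]
width: 0.0001
gripper_force: 1.2
clock: 3.42
position: [0.5483, 0.0761, 0.0798]
ee_rot: [-0.0, 0.991, 0.13, 0.0]
contact_force: [-0.3, 0.9, 1.3]
width: 0.0001
gripper_force: 0.5
```

```bash
for i in 1 2; do python3 -m pendant '[{"dx":0,"dy":0,"dz":0.0015,"rx":0,"ry":0,"rz":0,"hand":0},{"dx":0,"dy":0,"dz":0,"rx":0,"ry":0,"rz":0,"hand":0}]'; done
```

```text
clock: 3.58
position: [0.5483, 0.076, 0.0785]
ee_rot: [0.0, 0.991, 0.13, 0.0]
contact_force: [0.1, -1.3, 0.4]
width: 0.0001
gripper_force: 0.0
clock: 3.75
position: [0.5485, 0.076, 0.0772]
ee_rot: [0.0, 0.991, 0.13, 0.0]
contact_force: [0.7, -0.4, 0.7]
width: 0.0002
gripper_force: 0.1
```

```bash
python3 - <<'E'
from h import *
f=manip.get_image("side")["frame"]; g=manip.get_image("wrist")["frame"]
cv2.imwrite("pics/s3.png",np.hstack([cv2.resize(f[170:300,180:310],(400,400),interpolation=cv2.INTER_CUBIC),cv2.resize(g[:,120:520],(400,400))])[:,:,::-1])
E
```

```text
(no output)
```

View pics/s3.png

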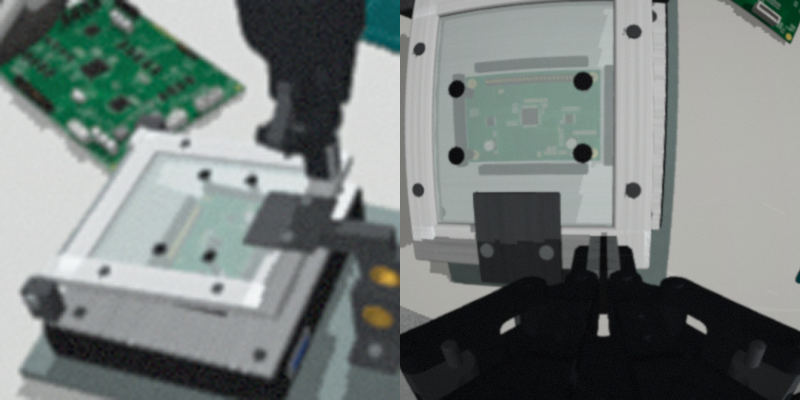

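The lid is nearly shut and the fingertips rest on the bar beside the flange (wrist view around (600,245)). I'll keep pressing down until the force rises.

```bash
for i in 1 2 3; do python3 -m pendant '[{"dx":0,"dy":0,"dz":0.0015,"rx":0,"ry":0,"rz":0,"hand":0},{"dx":0,"dy":0,"dz":0,"rx":0,"ry":0,"rz":0,"hand":0}]' | egrep 'pos|conta'; done
```

```text
position: [0.5482, 0.0759, 0.0755]
contact_force: [0.1, 0.0, 0.3]
position: [0.5481, 0.0759, 0.0739]
contact_force: [-0.1, 0.3, 1.7]
position: [0.548, 0.0759, 0.0723]
contact_force: [-0.9, -0.4, 0.1]
```

```bash
cat >> h.py <<'E'
def wproj(d,st,P):
    M=d["mount"]; t=rot(st["ee_rot"]).inv().apply(np.atleast_2d(P)-st["position"])
    c=(t-M[:3,3])@M[:3,:3]; x,y,z=c[:,0],-c[:,1],-c[:,2]; rr=np.hypot(x,y); th=np.arctan2(rr,z)
    return np.c_[d["cx"]+d["fx"]*th*x/rr,d["cy"]+d["fy"]*th*y/rr]
def lid(q,r,y,h): return [.078-r*np.cos(q)+h*np.sin(q),y,.075+r*np.sin(q)+h*np.cos(q)]
E
python3 - <<'E'
from h import *
st=manip.get_state(); w=manip.get_image("wrist"); S=manip.get_image("side")
def panel(im,pf,x,y,n,k):
    im=cv2.resize(im[y:y+n,x:x+n,::-1],None,fx=k,fy=k,interpolation=cv2.INTER_CUBIC)
    for q,c in((0,(0,255,0)),(.1,(255,0,0))):
        pts=[fw(lid(q,r,yy,.005)) for r,yy in((.163,.069),(.163,-.069),(.139,-.069),(.139,.069))]
        cv2.polylines(im,[((pf(np.array(pts))-[x,y])*k).astype(int)],True,c,1)
    for P,c in((st["position"],(0,0,255)),(fw([-.083,-.0817,.052]),(0,255,255)),(fw([-.128,-.02,.045]),(255,0,255))):
        a=((pf(np.array(P))[0]-[x,y])*k).astype(int); cv2.circle(im,tuple(map(int,a)),4,c,-1)
    return im
a=panel(w["frame"],lambda P:wproj(w,st,P),200,160,160,2.5)
b=panel(S["frame"],lambda P:proj(S,P),200,190,100,4)
cv2.imwrite("pics/ov.png",np.hstack([a,b]))
E
```

```text
(no output)
```

View pics/ov.png

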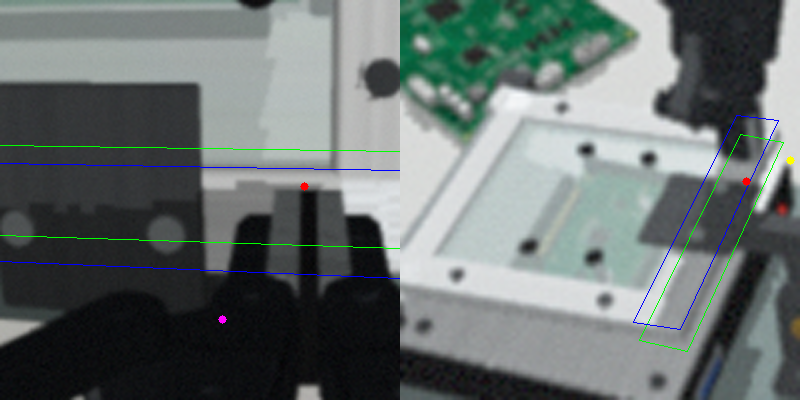

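```bash
python3 - <<'E'
from h import *
st=manip.get_state(); w=manip.get_image("wrist"); g=w["frame"]
print(st["position"],st["contact_force"], R.from_euler("z",-FX[2]).apply(st["position"]-np.r_[FX[:2],0]))
for u in (145,165,185,290,300,350,360): print(u,[ "%d:%s"%(v,"/".join(map(str,g[v:v+4,u-2:u+3].mean((0,1)).astype(int)))) for v in range(204,300,4)])
for q in(0,.05,.1,.15,.2): 
  for y in (.045,-.03,-.055): print(q,y,wproj(w,st,[fw(lid(q,r,y,h)) for r,h in((.139,.005),(.163,.005),(.163,-.005))]).round(0).tolist())
  print("flange edge y=-.023", wproj(w,st,[fw(lid(q,r,-.023,.01)) for r in (.11,.139,.163)]).round(0).tolist())
E
```

```text
[0.54802882 0.07596281 0.07238564] [ 0.5789439   0.32629617 -0.0754228 ] [-0.07241463 -0.04428582  0.07238564]
145 ['204:182/182/181', '208:181/181/180', '212:180/181/180', '216:180/181/180', '220:179/181/179', '224:180/180/179', '228:180/180/179', '232:179/180/179', '236:175/176/175', '240:123/124/123', '244:118/119/119', '248:118/119/118', '252:118/119/118', '256:116/117/116', '260:155/155/151', '264:172/172/167', '268:172/172/167', '272:172/172/167', '276:171/171/167', '280:172/171/167', '284:171/171/166', '288:171/171/166', '292:171/170/166', '296:171/169/166']
165 ['204:157/166/163', '208:158/167/164', '212:157/165/162', '216:158/166/163', '220:141/148/145', '224:160/160/159', '228:183/184/183', '232:180/181/180', '236:156/157/156', '240:116/117/116', '244:113/114/113', '248:120/121/120', '252:117/118/118', '256:120/121/120', '260:105/107/105', '264:95/98/96', '268:106/108/105', '272:115/115/112', '276:146/146/142', '280:172/172/167', '284:172/172/167', '288:172/172/167', '292:171/171/167', '296:171/171/166']
185 ['204:158/166/163', '208:158/167/164', '212:158/166/163', '216:158
[... 2624 characters left out ...]
[174.0, 259.0]]
0.1 -0.03 [[293.0, 228.0], [295.0, 272.0], [296.0, 264.0]]
0.1 -0.055 [[343.0, 228.0], [342.0, 272.0], [341.0, 264.0]]
flange edge y=-.023 [[277.0, 172.0], [278.0, 231.0], [280.0, 275.0]]
0.15 0.045 [[155.0, 228.0], [160.0, 270.0], [168.0, 264.0]]
0.15 -0.03 [[292.0, 232.0], [293.0, 278.0], [295.0, 270.0]]
0.15 -0.055 [[344.0, 232.0], [343.0, 278.0], [342.0, 270.0]]
flange edge y=-.023 [[275.0, 172.0], [276.0, 234.0], [278.0, 281.0]]
0.2 0.045 [[148.0, 230.0], [153.0, 275.0], [162.0, 269.0]]
0.2 -0.03 [[291.0, 235.0], [292.0, 283.0], [294.0, 276.0]]
0.2 -0.055 [[345.0, 235.0], [344.0, 283.0], [343.0, 276.0]]
flange edge y=-.023 [[273.0, 172.0], [274.0, 237.0], [276.0, 287.0]]
```

```bash
python3 - <<'E'
from h import *
st=manip.get_state(); w=manip.get_image("wrist"); S=manip.get_image("side")
a=cv2.resize(S["frame"][190:290,205:305],(600,600),interpolation=cv2.INTER_CUBIC)
b=cv2.resize(w["frame"][180:330,130:180],(200,600),interpolation=cv2.INTER_CUBIC)
cv2.imwrite("pics/c9.png",np.hstack([a,b])[:,:,::-1])
for n,f in dict(FLtop=[-.083,.0817,.052],FRtop=[-.083,-.0817,.052],FLbot=[-.083,.0817,.012],plateFL=[-.157,.1,.012],plateL=[-.083,.1,.012]).items(): print(n,((proj(S,fw(f))[0]-[205,190])*6).round(),((wproj(w,st,fw(f))[0]-[130,180])*4+[600,0]).round())
for q in (0,.1,.2): print(q,((proj(S,[fw(lid(q,.163,.069,h)) for h in(.005,-.005)])-[205,190])*6).round().tolist(),((proj(S,[fw(lid(q,.206,.006,-.03)),fw(lid(q,.163,.023,.012)),fw(lid(q,.163,-.069,.005))])-[205,190])*6).round().tolist())
E
```

```text
FLtop [391. 611.] [682. 210.]
FRtop [556. 241.] [1593.  226.]
FLbot [405. 679.] [772. 138.]
plateFL [603. 783.] [762. 428.]
plateL [384. 728.] [701. 136.]
0 [[401.0, 527.0], [405.0, 546.0]] [[601.0, 465.0], [451.0, 400.0], [545.0, 214.0]]
0.1 [[391.0, 495.0], [398.0, 515.0]] [[603.0, 428.0], [440.0, 366.0], [538.0, 181.0]]
0.2 [[376.0, 461.0], [386.0, 482.0]] [[599.0, 389.0], [424.0, 332.0], [527.0, 147.0]]
```

View pics/c9.png

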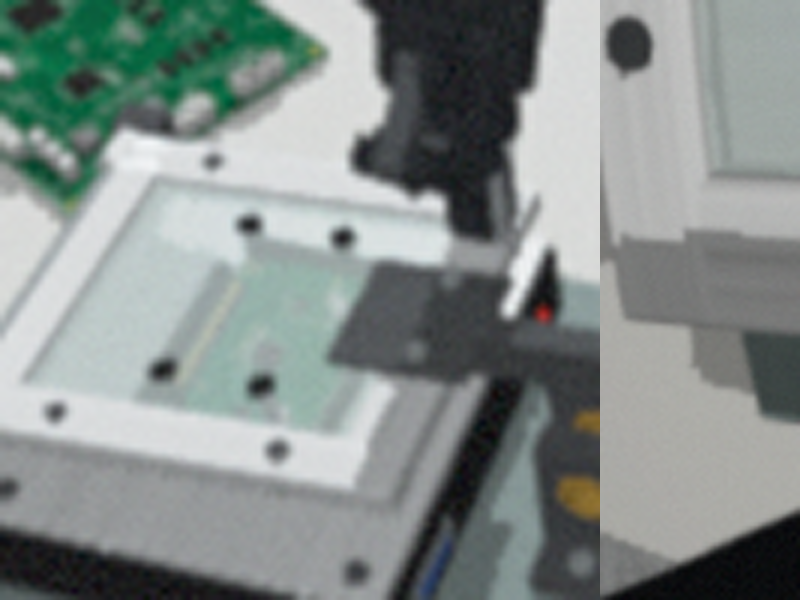

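```bash
python3 - <<'E'
from h import *
a=cv2.imread("pics/s3.png",0)[:,400:]; w=manip.get_image("wrist"); b=cv2.cvtColor(w["frame"],cv2.COLOR_RGB2GRAY)[:,120:520]
st=manip.get_state()
for n,(u,v) in dict(lidscrL=(17,189),lidscrR=(233,190),lidscrTR=(233,31),windowscr=(183,153),bench=(390,20),barFL=(20,260),flange=(147,252)).items():
    x0,y0=max(u-14,0),max(v-14,0); t=a[y0:v+14,x0:u+14]
    s=cv2.matchTemplate(b,t,cv2.TM_CCOEFF_NORMED); _,m,_,l=cv2.minMaxLoc(s); print(n,round(m,3),l[0]-x0,l[1]-y0)
s0=dict(st); s0["position"]=st["position"]+[0,0,.0049]
for q in (0,.05,.1):
  for r,y in((.12,.06),(.12,-.06),(.03,-.06)):
    P=fw(lid(q,r,y,.005)); P2=fw(lid(q-.0049/.151,r,y,.005)); print(q,r,y,(wproj(w,st,P)-wproj(w,s0,P)).round(1),"if moving with finger",(wproj(w,st,P2)-wproj(w,s0,P)).round(1))
E
```

```text
lidscrL 0.994 -1 1
lidscrR 0.982 0 1
lidscrTR 0.986 1 -2
windowscr 0.991 0 1
bench 0.71 -4 353
barFL 0.948 1 0
flange 0.986 0 1
0 0.12 0.06 [[-4.   2.1]] if moving with finger [[-0.8  0.6]]
0 0.12 -0.06 [[0.8 2.3]] if moving with finger [[0.2 0.6]]
0 0.03 -0.06 [[ 0.9 -2.6]] if moving with finger [[ 0.7 -1.8]]
0.05 0.12 0.06 [[-4.2  2.2]] if moving with finger [[-0.8  0.9]]
0.05 0.12 -0.06 [[0.8 2.4]] if moving with finger [[0.2 1. ]]
0.05 0.03 -0.06 [[ 0.9 -2.6]] if moving with finger [[ 0.7 -1.7]]
0.1 0.12 0.06 [[-4.4  2.3]] if moving with finger [[-0.8  1.3]]
0.1 0.12 -0.06 [[0.9 2.6]] if moving with finger [[0.2 1.5]]
0.1 0.03 -0.06 [[ 0.9 -2.7]] if moving with finger [[ 0.7 -1.7]]
```

The lid is moving with the hand and hasn't reached its stop. I'll continue down in small steps and watch the force.

```bash
for i in 1 2 3 4; do python3 -m pendant '[{"dx":0,"dy":0,"dz":0.0015,"rx":0,"ry":0,"rz":0,"hand":0},{"dx":0,"dy":0,"dz":0,"rx":0,"ry":0,"rz":0,"hand":0}]' | egrep 'pos|conta'; done
```

```text
position: [0.5481, 0.0759, 0.0709]
contact_force: [0.2, -0.2, -0.3]
position: [0.5481, 0.0759, 0.0694]
contact_force: [-0.2, -0.4, -0.1]
position: [0.548, 0.0759, 0.0679]
contact_force: [0.4, 0.0, 1.0]
position: [0.548, 0.0759, 0.0664]
contact_force: [-0.3, -0.1, -0.2]
```

```bash
cat > trk.py <<'E'
from h import *
a=cv2.imread("pics/s3.png",0)[:,400:]; w=manip.get_image("wrist"); st=manip.get_state(); b=cv2.cvtColor(w["frame"],cv2.COLOR_RGB2GRAY)[:,120:520]
from scipy.optimize import least_squares
px=[(17,189),(233,190),(233,31),(183,153),(56,156),(56,89),(183,81),(17,48)]; s0=dict(st); s0["position"]=np.array([.5485,.076,.0772])
obs=[]
for u,v in px:
    x0,y0=max(u-14,0),max(v-14,0); t=a[y0:v+14,x0:u+14]; s=cv2.matchTemplate(b,t,cv2.TM_CCOEFF_NORMED); _,m,_,l=cv2.minMaxLoc(s); obs.append((u+120,v,u+120+l[0]-x0,v+l[1]-y0)); print(round(m,2),l[0]-x0,l[1]-y0)
obs=np.array(obs,float)
# unknown: q0 (at s3), q1 (now), r,y of each screw (top ~5 mm above hinge plane)
def res(p):
    P=lambda q:np.array([fw(lid(q,r,y,.005)) for r,y in p[2:].reshape(-1,2)])
    return np.r_[(wproj(w,s0,P(p[0]))-obs[:,:2]).ravel(),(wproj(w,st,P(p[1]))-obs[:,2:]).ravel()]
o=least_squares(res,np.r_[.1,.05,np.tile([.08,0],len(px))]); print("q",o.x[:2],"rms",np.sqrt(np.mean(o.fun**2))); print(o.x[2:].reshape(-1,2).round(3).tolist())
E
python3 trk.py
```

```text
0.99 -2 3
0.99 0 3
0.98 2 -4
0.99 0 2
0.98 -3 2
0.98 -6 0
0.98 -1 -1
0.92 -3 144
q [0.60407905 0.4879331 ] rms 16.971940162489265
[[0.124, 0.022], [0.125, -0.054], [0.054, -0.058], [0.112, -0.038], [0.112, 0.008], [0.082, 0.015], [0.082, -0.037], [0.097, 0.028]]
```

```bash
sed -i 's/,(17,48)\]/]/' trk.py; sed -i 's/matchTemplate(b,t/matchTemplate(b,t/; s/print(round(m,2).*$/pass/' trk.py; python3 trk.py; python3 - <<'E'
from h import *
w=manip.get_image("wrist"); st=manip.get_state(); g=w["frame"]
for u in (140,150,180,355,360): print(u,[ "%d:%d"%(v,g[v:v+2,u-2:u+3].mean()) for v in range(210,300,3)])
for q in(0,.05,.1,.15): print(q,wproj(w,st,[fw(lid(q,r,y,.005)) for r,y in((.139,.045),(.163,.045),(.139,-.062),(.163,-.062),(.163,.069))]).round(0).tolist())
E
```

```text
q [0.12191171 0.05661743] rms 0.17743199473771143
[[0.119, 0.06], [0.12, -0.06], [0.038, -0.06], [0.101, -0.035], [0.101, 0.033], [0.065, 0.033], [0.065, -0.035]]
140 ['210:179', '213:180', '216:180', '219:180', '222:179', '225:180', '228:179', '231:179', '234:179', '237:177', '240:162', '243:118', '246:118', '249:118', '252:119', '255:119', '258:117', '261:153', '264:171', '267:171', '270:171', '273:171', '276:170', '279:171', '282:170', '285:170', '288:170', '291:170', '294:169', '297:169']
150 ['210:188', '213:187', '216:187', '219:186', '222:185', '225:184', '228:183', '231:183', '234:182', '237:176', '240:121', '243:118', '246:118', '249:118', '252:117', '255:119', '258:117', '261:132', '264:171', '267:171', '270:171', '273:171', '276:172', '279:171', '282:171', '285:171', '288:170', '291:171', '294:170', '297:170']
180 ['210:164', '213:163', '216:163', '219:163', '222:154', '225:133', '228:174', '231:184', '234:181', '237:165', '240:119', '243:117', '246:109', '249:117', '252:121', '255:116', '258:120', '261:119', '264:82', '267:64', '270:64', '273:64', '276:65', '279:65', '282
[... 349 characters left out ...]
14', '291:13', '294:13', '297:11']
360 ['210:186', '213:185', '216:185', '219:185', '222:184', '225:184', '228:184', '231:184', '234:186', '237:183', '240:183', '243:185', '246:188', '249:183', '252:197', '255:183', '258:198', '261:190', '264:196', '267:180', '270:113', '273:82', '276:44', '279:28', '282:15', '285:13', '288:13', '291:13', '294:14', '297:12']
0 [[167.0, 222.0], [174.0, 259.0], [355.0, 225.0], [353.0, 264.0], [142.0, 257.0]]
0.05 [[162.0, 226.0], [169.0, 265.0], [356.0, 229.0], [355.0, 271.0], [136.0, 262.0]]
0.1 [[156.0, 229.0], [162.0, 270.0], [358.0, 233.0], [356.0, 277.0], [129.0, 267.0]]
0.15 [[150.0, 232.0], [156.0, 275.0], [360.0, 237.0], [358.0, 284.0], [122.0, 271.0]]
```

The tracked lid screws fit a lid angle of 0.122 rad going to 0.057 rad, so the lid is closing. There are about 9 mm left.

```bash
for i in 1 2 3 4 5; do python3 -m pendant '[{"dx":0,"dy":0,"dz":0.002,"rx":0,"ry":0,"rz":0,"hand":0},{"dx":0,"dy":0,"dz":0,"rx":0,"ry":0,"rz":0,"hand":0}]' | egrep 'pos|conta'; done; python3 trk.py
```

```text
position: [0.548, 0.0759, 0.0643]
contact_force: [-0.5, -0.4, 0.3]
position: [0.548, 0.0759, 0.0623]
contact_force: [0.1, 0.1, 0.7]
position: [0.548, 0.0759, 0.0603]
contact_force: [-0.3, 0.4, 0.2]
position: [0.5481, 0.0759, 0.0584]
contact_force: [-0.0, 1.1, -0.2]
position: [0.5482, 0.0759, 0.0583]
contact_force: [-3.3, -0.9, 11.1]
q [0.53447934 0.30169994] rms 20.07619764008647
[[0.12, 0.031], [0.121, -0.056], [0.092, -0.056], [0.107, -0.038], [0.107, 0.014], [0.075, 0.02], [0.076, -0.037]]
```

```bash
sed -i 's/np.r_\[.1,.05,np.tile(\[.08,0\],len(px))\])/np.r_[.1,.05,.119,.06,.12,-.06,.038,-.06,.101,-.035,.101,.033,.065,.033,.065,-.035],loss="cauchy",f_scale=.5)/' trk.py; echo 'print(obs[:,2:]-obs[:,:2])' >> trk.py; python3 trk.py
```

```text
q [0.11600101 0.00120535] rms 32.20375600067176
[[0.119, 0.061], [0.12, -0.06], [0.038, -0.06], [0.101, -0.035], [0.101, 0.033], [0.065, 0.033], [0.065, -0.035]]
[[ -3.   5.]
 [  1.   5.]
 [  0. 164.]
 [ -1.   4.]
 [ -6.   4.]
 [-10.   0.]
 [ -1.  -1.]]
```

Lid shut: the stop was felt at 11 N and the fit gives q = 0.001 rad. Now I'll lift, move over the pin and turn the hand.

```bash
python3 -m pendant '[{"dx":0,"dy":0,"dz":-0.036,"rx":0,"ry":0,"rz":0,"hand":0},{"dx":0,"dy":0,"dz":-0.036,"rx":0,"ry":0,"rz":0,"hand":0},{"dx":0,"dy":0,"dz":-0.036,"rx":0,"ry":0,"rz":0,"hand":0},{"dx":0,"dy":0,"dz":-0.036,"rx":0,"ry":0,"rz":0,"hand":0}]' |grep pos; python3 -m pendant '[{"dx":-0.0166,"dy":0.0351,"dz":0,"rx":0,"ry":0,"rz":0,"hand":0.05},{"dx":-0.0166,"dy":0.0351,"dz":0,"rx":0,"ry":0,"rz":0,"hand":0.05},{"dx":-0.0166,"dy":0.0351,"dz":0,"rx":0,"ry":0,"rz":0,"hand":0.05},{"dx":-0.0166,"dy":0.0351,"dz":0,"rx":0,"ry":0,"rz":0,"hand":0.05},{"dx":-0.0166,"dy":0.0351,"dz":0,"rx":0,"ry":0,"rz":0,"hand":0.05},{"dx":-0.0166,"dy":0.0351,"dz":0,"rx":0,"ry":0,"rz":0,"hand":0.05},{"dx":-0.0166,"dy":0.0351,"dz":0,"rx":0,"ry":0,"rz":0,"hand":0.05},{"dx":-0.0166,"dy":0.0351,"dz":0,"rx":0,"ry":0,"rz":0,"hand":0.05},{"dx":-0.0166,"dy":0.0351,"dz":0,"rx":0,"ry":0,"rz":0,"hand":0.05},{"dx":-0.0166,"dy":0.0351,"dz":0,"rx":0,"ry":0,"rz":0,"hand":0.05},{"dx":-0.0166,"dy":0.0351,"dz":0,"rx":0,"ry":0,"rz":0,"hand":0.05}]' | grep pos
python3 -m pendant '[{"dx":0,"dy":0,"dz":0,"rx":0,"ry":0,"rz":-7.15,"hand":0.05},{"dx":0,"dy":0,"dz":0,"rx":0,"ry":0,"rz":-7.15,"hand":0.05},{"dx":0,"dy":0,"dz":0,"rx":0,"ry":0,"rz":-7.15,"hand":0.05},{"dx":0,"dy":0,"dz":0,"rx":0,"ry":0,"rz":-7.15,"hand":0.05},{"dx":0,"dy":0,"dz":0,"rx":0,"ry":0,"rz":-7.15,"hand":0.05},{"dx":0,"dy":0,"dz":0,"rx":0,"ry":0,"rz":-7.15,"hand":0.05},{"dx":0,"dy":0,"dz":0,"rx":0,"ry":0,"rz":-7.15,"hand":0.05},{"dx":0,"dy":0,"dz":0,"rx":0,"ry":0,"rz":-7.15,"hand":0.05},{"dx":0,"dy":0,"dz":0,"rx":0,"ry":0,"rz":-7.15,"hand":0.05},{"dx":0,"dy":0,"dz":0,"rx":0,"ry":0,"rz":-7.15,"hand":0.05},{"dx":0,"dy":0,"dz":0,"rx":0,"ry":0,"rz":-7.15,"hand":0.05}]' | egrep 'pos|rot'
python3 -m pendant '[{"dx":0,"dy":0,"dz":0,"rx":0,"ry":0,"rz":-7.15,"hand":0.05},{"dx":0,"dy":0,"dz":0,"rx":0,"ry":0,"rz":-7.15,"hand":0.05},{"dx":0,"dy":0,"dz":0,"rx":0,"ry":0,"rz":-7.15,"hand":0.05},{"dx":0,"dy":0,"dz":0,"rx":0,"ry":0,"rz":-7.15,"hand":0.05},{"dx":0,"dy":0,"dz":0,"rx":0,"ry":0,"rz":-7.15,"hand":0.05},{"dx":0,"dy":0,"dz":0,"rx":0,"ry":0,"rz":-7.15,"hand":0.05},{"dx":0,"dy":0,"dz":0,"rx":0,"ry":0,"rz":-7.15,"hand":0.05},{"dx":0,"dy":0,"dz":0,"rx":0,"ry":0,"rz":-7.15,"hand":0.05},{"dx":0,"dy":0,"dz":0,"rx":0,"ry":0,"rz":-7.15,"hand":0.05},{"dx":0,"dy":0,"dz":0,"rx":0,"ry":0,"rz":-7.15,"hand":0.05},{"dx":0,"dy":0,"dz":0,"rx":0,"ry":0,"rz":0,"hand":0.05}]'
python3 - <<'E'
from h import *
from h import *
to([.4711,-.3441,.03],1.3147); st=manip.get_state(); print(st["qpos"])
w=manip.get_image("wrist"); g=w["frame"]; hsv=cv2.cvtColor(g,cv2.COLOR_RGB2HSV)
m=cv2.inRange(hsv,(0,120,60),(8,255,255))|cv2.inRange(hsv,(172,120,60),(180,255,255)); cs,_=cv2.findContours(m,cv2.RETR_EXTERNAL,cv2.CHAIN_APPROX_SIMPLE)
for c in cs:
    if cv2.contourArea(c)>200: print(cv2.contourArea(c),cv2.boxPoints(cv2.minAreaRect(c)).round(1).tolist())
print("pred",wproj(w,st,[[.4984,-.3399,.012],[.4934,-.3611,.012],[.4491,-.3272,.012],[.4436,-.3482,.012],[.3833,-.321,.006]]).round(1).tolist())
cv2.imwrite("pics/w4.png",g[:,:,::-1])
E
```

```text
position: [0.5476, 0.076, 0.2019]
position: [0.4708, -0.346, 0.2004]
position: [0.4715, -0.3442, 0.2003]
ee_rot: [-0.0, 0.682, 0.731, 0.0]
clock: 9.48
position: [0.4715, -0.3441, 0.2003]
ee_rot: [-0.0, 0.128, 0.992, 0.0]
contact_force: [-0.9, 0.2, 0.6]
width: 0.0499
gripper_force: 0.0
shift [ 3.000e-04 -1.000e-04  1.703e-01] turn [ 0.01 -0.02 -0.07] turn [-3.0000e-02 -2.0000e-02  1.7993e+02] 
[-7.49731262e-01  2.94417231e-01  1.50160472e+00  1.13640718e-05
  1.34595163e+00 -2.06312973e+00]
831.5 [[314.0, 192.0], [314.0, 147.0], [334.0, 147.0], [334.0, 192.0]]
pred [[332.7, 189.8], [314.3, 190.2], [332.7, 147.0], [313.8, 147.1], [323.3, 90.5]]
```

The wrist camera puts the red handle at (314–334, 147–192), within 2 px of the prediction. I'll go straight down onto it.

```bash
python3 -m pendant '[{"dx":0,"dy":0,"dz":0.034,"rx":0,"ry":0,"rz":0,"hand":0.05},{"dx":0,"dy":0,"dz":0.034,"rx":0,"ry":0,"rz":0,"hand":0.05},{"dx":0,"dy":0,"dz":0.034,"rx":0,"ry":0,"rz":0,"hand":0.05},{"dx":0,"dy":0,"dz":0.034,"rx":0,"ry":0,"rz":0,"hand":0.05},{"dx":0,"dy":0,"dz":0.034,"rx":0,"ry":0,"rz":0,"hand":0.05},{"dx":0,"dy":0,"dz":0.012,"rx":0,"ry":0,"rz":0,"hand":0.05},{"dx":0,"dy":0,"dz":0.006,"rx":0,"ry":0,"rz":0,"hand":0.05},{"dx":0,"dy":0,"dz":0.004,"rx":0,"ry":0,"rz":0,"hand":0.05},{"dx":0,"dy":0,"dz":0.002,"rx":0,"ry":0,"rz":0,"hand":0.05},{"dx":0,"dy":0,"dz":0,"rx":0,"ry":0,"rz":0,"hand":0.05}]'; for i in 1 2 ; do python3 -m pendant '[{"dx":0,"dy":0,"dz":0.0015,"rx":0,"ry":0,"rz":0,"hand":0.05},{"dx":0,"dy":0,"dz":0,"rx":0,"ry":0,"rz":0,"hand":0.05}]' | egrep "pos|conta"; done
```

```text
clock: 10.37
position: [0.4722, -0.3449, 0.0074]
ee_rot: [0.001, 0.13, 0.992, -0.001]
contact_force: [0.5, 0.2, -0.5]
width: 0.0501
gripper_force: 0.0
position: [0.4722, -0.3448, 0.0061]
contact_force: [-0.3, -0.5, -0.3]
position: [0.4717, -0.3444, 0.004]
contact_force: [0.6, 0.1, -1.0]
```

```bash
python3 -m pendant '[{"dx":0,"dy":0,"dz":0,"rx":0,"ry":0,"rz":0,"hand":0.015},{"dx":0,"dy":0,"dz":0,"rx":0,"ry":0,"rz":0,"hand":0.015},{"dx":0,"dy":0,"dz":0,"rx":0,"ry":0,"rz":0,"hand":0.015},{"dx":0,"dy":0,"dz":0,"rx":0,"ry":0,"rz":0,"hand":0.015},{"dx":0,"dy":0,"dz":0,"rx":0,"ry":0,"rz":0,"hand":0.015},{"dx":0,"dy":0,"dz":0,"rx":0,"ry":0,"rz":0,"hand":0.015},{"dx":0,"dy":0,"dz":0,"rx":0,"ry":0,"rz":0,"hand":0.015}]' 40
```

```text
clock: 11.28
position: [0.4715, -0.3443, 0.0036]
ee_rot: [0.0, 0.129, 0.992, -0.0]
contact_force: [0.6, 0.1, -0.4]
width: 0.015
gripper_force: 0.0
```

The fingers closed above the handle, so the real fingertips stop about 20 mm short of the reported TCP. That matches what happened on the lid bar. I'll open and feel further down.

```bash
python3 -m pendant '[{"dx":0,"dy":0,"dz":-0.008,"rx":0,"ry":0,"rz":0,"hand":0.05},{"dx":0,"dy":0,"dz":0,"rx":0,"ry":0,"rz":0,"hand":0.05},{"dx":0,"dy":0,"dz":0,"rx":0,"ry":0,"rz":0,"hand":0.05},{"dx":0,"dy":0,"dz":0,"rx":0,"ry":0,"rz":0,"hand":0.05},{"dx":0,"dy":0,"dz":0,"rx":0,"ry":0,"rz":0,"hand":0.05},{"dx":0,"dy":0,"dz":0.006,"rx":0,"ry":0,"rz":0,"hand":0.05},{"dx":0,"dy":0,"dz":0.004,"rx":0,"ry":0,"rz":0,"hand":0.05}]'; for i in 1 2 3 4 5; do python3 -m pendant '[{"dx":0,"dy":0,"dz":0.003,"rx":0,"ry":0,"rz":0,"hand":0.05},{"dx":0,"dy":0,"dz":0,"rx":0,"ry":0,"rz":0,"hand":0.05}]' | egrep "pos|conta"; done
```

```text
clock: 11.87
position: [0.4714, -0.3442, 0.0011]
ee_rot: [-0.0, 0.129, 0.992, 0.0]
contact_force: [-0.2, -0.4, -0.2]
width: 0.0503
gripper_force: 0.0
position: [0.4708, -0.3436, -0.0026]
contact_force: [0.1, 0.2, 0.1]
position: [0.4713, -0.344, -0.005]
contact_force: [0.0, 0.7, -0.0]
position: [0.4714, -0.3441, -0.0078]
contact_force: [-0.5, -0.1, 0.4]
position: [0.4713, -0.3441, -0.0108]
contact_force: [0.5, 0.2, -0.2]
position: [0.4713, -0.3441, -0.0138]
contact_force: [0.7, -0.5, -0.1]
```

```bash
for i in 1 2 3; do python3 -m pendant '[{"dx":0,"dy":0,"dz":0.002,"rx":0,"ry":0,"rz":0,"hand":0.05},{"dx":0,"dy":0,"dz":0,"rx":0,"ry":0,"rz":0,"hand":0.05}]' | egrep "pos|conta"; done;  python3 -m pendant '[{"dx":0,"dy":0,"dz":0,"rx":0,"ry":0,"rz":0,"hand":0.01},{"dx":0,"dy":0,"dz":0,"rx":0,"ry":0,"rz":0,"hand":0.01},{"dx":0,"dy":0,"dz":0,"rx":0,"ry":0,"rz":0,"hand":0.01},{"dx":0,"dy":0,"dz":0,"rx":0,"ry":0,"rz":0,"hand":0.01},{"dx":0,"dy":0,"dz":0,"rx":0,"ry":0,"rz":0,"hand":0.01},{"dx":0,"dy":0,"dz":0,"rx":0,"ry":0,"rz":0,"hand":0.01},{"dx":0,"dy":0,"dz":0,"rx":0,"ry":0,"rz":0,"hand":0.01}]' 60
```

```text
position: [0.4714, -0.3441, -0.0157]
contact_force: [-0.3, -0.4, 0.3]
position: [0.4714, -0.3441, -0.0177]
contact_force: [-0.3, 0.1, 0.1]
position: [0.4714, -0.3441, -0.0197]
contact_force: [0.9, 0.6, 0.6]
clock: 13.78
position: [0.4717, -0.3444, -0.0191]
ee_rot: [0.0, 0.129, 0.992, -0.0]
contact_force: [-0.4, -0.2, 3.7]
width: 0.0219
gripper_force: 60.2
```

Gripped: width 22 mm at 60 N. I'll lift and check how the pin sits in the hand.

```bash
python3 -m pendant '[{"dx":0,"dy":0,"dz":-0.01,"rx":0,"ry":0,"rz":0,"hand":0.01},{"dx":0,"dy":0,"dz":-0.03,"rx":0,"ry":0,"rz":0,"hand":0.01},{"dx":0,"dy":0,"dz":-0.035,"rx":0,"ry":0,"rz":0,"hand":0.01},{"dx":0,"dy":0,"dz":-0.035,"rx":0,"ry":0,"rz":0,"hand":0.01},{"dx":0,"dy":0,"dz":-0.03,"rx":0,"ry":0,"rz":0,"hand":0.01},{"dx":0,"dy":0,"dz":-0.01,"rx":0,"ry":0,"rz":0,"hand":0.01},{"dx":0,"dy":0,"dz":0,"rx":0,"ry":0,"rz":0,"hand":0.01}]'
python3 - <<'E'
from h import *
st=manip.get_state(); r=rot(st["ee_rot"]); w=manip.get_image("wrist"); g=w["frame"]
tw=lambda t: r.apply(t)+st["position"]
print("pred shoulder/tip axis",wproj(w,st,[tw([.0275+.0007,0,-.025]),tw([.0925+.0007,0,-.025])]).round(1).tolist(), "tip if z -.006",wproj(w,st,[tw([.0925+.0007,0,-.006])]).round(1).tolist())
cv2.imwrite("pics/w5.png",cv2.resize(g[20:220,220:430],None,fx=2.8,fy=2.8,interpolation=cv2.INTER_CUBIC)[:,:,::-1])
hsv=cv2.cvtColor(g,cv2.COLOR_RGB2HSV); m=cv2.inRange(hsv,(0,120,60),(8,255,255))|cv2.inRange(hsv,(172,120,60),(180,255,255))
n,l,s,c=cv2.connectedComponentsWithStats(m); print([x.tolist() for x in s[1:] if x[4]>60])
E
```

```text
clock: 14.37
position: [0.4731, -0.3456, 0.134]
ee_rot: [0.003, 0.129, 0.992, -0.002]
contact_force: [0.1, -0.2, -0.7]
width: 0.0222
gripper_force: 59.6
pred shoulder/tip axis [[324.1, 198.8], [324.0, 59.1]] tip if z -.006 [[323.9, 64.8]]
[[298, 203, 51, 101, 3866], [198, 315, 17, 19, 153]]
```

View pics/w5.png

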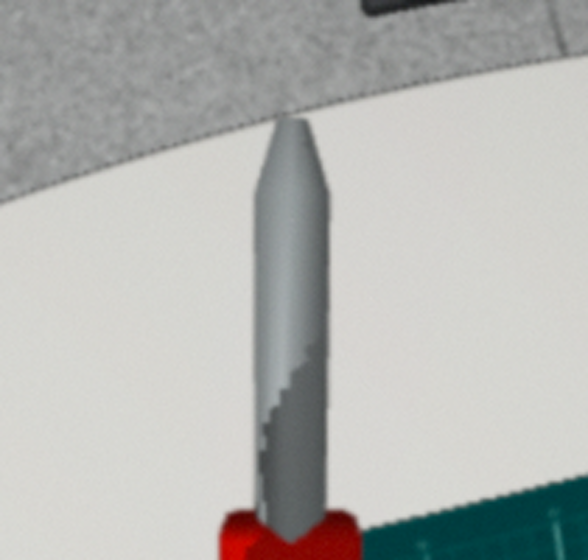

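The pin hangs straight and level. Its tip is at wrist px (324.6, 61.8) and the shoulder at row 203, so the shoulder is about 26.5 mm ahead of the TCP. Next I'll turn the pin along the hole axis and measure the brass bushings.

```bash
python3 -m pendant '[{"dx":0,"dy":0,"dz":0,"rx":0,"ry":0,"rz":6.7,"hand":0.01},{"dx":0,"dy":0,"dz":0,"rx":0,"ry":0,"rz":6.7,"hand":0.01},{"dx":0,"dy":0,"dz":0,"rx":0,"ry":0,"rz":6.7,"hand":0.01},{"dx":0,"dy":0,"dz":0,"rx":0,"ry":0,"rz":6.7,"hand":0.01},{"dx":0,"dy":0,"dz":0,"rx":0,"ry":0,"rz":6.7,"hand":0.01},{"dx":0,"dy":0,"dz":0,"rx":0,"ry":0,"rz":6.7,"hand":0.01},{"dx":0,"dy":0,"dz":0,"rx":0,"ry":0,"rz":6.7,"hand":0.01},{"dx":0,"dy":0,"dz":0,"rx":0,"ry":0,"rz":6.7,"hand":0.01},{"dx":0,"dy":0,"dz":0,"rx":0,"ry":0,"rz":6.7,"hand":0.01},{"dx":0,"dy":0,"dz":0,"rx":0,"ry":0,"rz":0,"hand":0.01}]'
python3 - <<'E'
from h import *
T=manip.get_image("top"); S=manip.get_image("side")
for n,d in(("top",T),("side",S)):
    hsv=cv2.cvtColor(d["frame"],cv2.COLOR_RGB2HSV); m=cv2.inRange(hsv,(12,110,60),(28,255,255))
    a=proj(d,[fw([-.128,-.02,.045]),fw([-.128,.02,.045]),fw([-.128,-.008,.045]),fw([-.128,.008,.045])]); print(n,"pred mr,ml,inner r,l",a.round(1).tolist())
    q,l,s,c=cv2.connectedComponentsWithStats(m)
    print([(s[i].tolist(),c[i].round(1).tolist()) for i in range(1,q) if abs(c[i]-a[0]).max()<40 and s[i][4]>3])
to(fw([-.128,-.1415,.15]),FX[2])
E
```

```text
clock: 15.25
position: [0.47, -0.3429, 0.1275]
ee_rot: [-0.003, 0.611, 0.792, 0.0]
contact_force: [0.7, 0.3, -1.2]
width: 0.0221
gripper_force: 59.6
top pred mr,ml,inner r,l [[242.4, 228.5], [226.4, 233.0], [237.6, 229.9], [231.2, 231.7]]
[([242, 227, 2, 4, 5], [242.4, 228.6])]
side pred mr,ml,inner r,l [[309.0, 257.7], [303.0, 273.1], [307.2, 262.2], [304.8, 268.3]]
[([298, 270, 10, 6, 46], [302.3, 272.4])]
shift [ 0.2878  0.1277 -0.0209] turn [-0.14 -0.21  0.09] turn [   0.32   -0.21 -179.91]
```

Both brass mouths are within 1 px of the model. I'll move to the pre-insert point and descend.

```bash
python3 -m pendant '[{"dx":0.036,"dy":0.016,"dz":0,"rx":0,"ry":0,"rz":0,"hand":0.01},{"dx":0.036,"dy":0.016,"dz":0,"rx":0,"ry":0,"rz":0,"hand":0.01},{"dx":0.036,"dy":0.016,"dz":0,"rx":0,"ry":0,"rz":0,"hand":0.01},{"dx":0.036,"dy":0.016,"dz":0,"rx":0,"ry":0,"rz":0,"hand":0.01},{"dx":0.036,"dy":0.016,"dz":0,"rx":0,"ry":0,"rz":0,"hand":0.01},{"dx":0.036,"dy":0.016,"dz":0,"rx":0,"ry":0,"rz":0,"hand":0.01},{"dx":0.036,"dy":0.016,"dz":0,"rx":0,"ry":0,"rz":0,"hand":0.01},{"dx":0.032,"dy":0.014,"dz":0,"rx":0,"ry":0,"rz":0,"hand":0.01},{"dx":0,"dy":0,"dz":0.03,"rx":0,"ry":0,"rz":0,"hand":0.01},{"dx":0,"dy":0,"dz":0.03,"rx":0,"ry":0,"rz":0,"hand":0.01},{"dx":0,"dy":0,"dz":0.03,"rx":0,"ry":0,"rz":0,"hand":0.01},{"dx":0,"dy":0,"dz":0,"rx":0,"ry":0,"rz":0,"hand":0.01}]'
python3 -m pendant '[{"dx":0,"dy":0,"dz":0.008,"rx":0,"ry":0,"rz":0,"hand":0.01},{"dx":0,"dy":0,"dz":0,"rx":0,"ry":0,"rz":0,"hand":0.01},{"dx":0,"dy":0,"dz":0,"rx":0,"ry":0,"rz":0,"hand":0.01}]'
python3 - <<'E'
from h import *
to(fw([-.128,-.1415,.020]),FX[2])
st=manip.get_state();r=rot(st["ee_rot"]);S=manip.get_image("side");g=S["frame"]
print(R.from_euler("z",-FX[2]).apply(r.apply([.0915,0,-.025])+st["position"]-np.r_[FX[:2],0]))
a=proj(S,[r.apply(t)+st["position"] for t in([.0915,0,-.025],[.0265,0,-.025],[.075,0,-.025],[.04,0,-.025])]);print(a.round(1).tolist())
# profile across shank at 2 stations
for c in a[2:]:
    u=int(round(c[0])); print(u,[ "%d:%d"%(v,g[v,u-1:u+2].mean()) for v in range(int(c[1])-9,int(c[1])+10)])
E
```

```text
clock: 16.35
position: [0.5152, -0.0359, 0.0351]
ee_rot: [-0.006, 0.609, 0.793, -0.003]
contact_force: [-1.7, -0.3, -1.8]
width: 0.0221
gripper_force: 59.6
clock: 16.6
position: [0.5216, -0.0379, 0.0335]
ee_rot: [0.001, 0.61, 0.793, 0.0]
contact_force: [-0.3, 0.2, -0.3]
width: 0.022
gripper_force: 59.6
shift [ 0.006  -0.0007  0.0135] turn [ 0.09  0.05 -0.07] turn [ 7.0000e-02 -1.4000e-01  1.7993e+02] 
[-0.12723641 -0.05595994  0.05840293]
[[313.4, 240.6], [321.9, 219.4], [315.6, 235.0], [320.2, 223.6]]
316 ['226:159', '227:144', '228:127', '229:120', '230:116', '231:110', '232:104', '233:104', '234:103', '235:106', '236:110', '237:116', '238:133', '239:137', '240:109', '241:93', '242:96', '243:97', '244:96']
320 ['214:92', '215:96', '216:117', '217:127', '218:143', '219:154', '220:160', '221:160', '222:156', '223:153', '224:143', '225:137', '226:132', '227:134', '228:142', '229:156', '230:174', '231:183', '232:192']
```

```bash
python3 -m pendant '[{"dx":0.003,"dy":-0.0007,"dz":0.0135,"rx":0,"ry":0,"rz":0,"hand":0.01},{"dx":0,"dy":0,"dz":0,"rx":0,"ry":0,"rz":0,"hand":0.01},{"dx":0,"dy":0,"dz":0,"rx":0,"ry":0,"rz":0,"hand":0.01}]'
cat > chk.py <<'E'
from h import *
st=manip.get_state();r=rot(st["ee_rot"])
print("tip fixture",R.from_euler("z",-FX[2]).apply(r.apply([.0915,0,-.025])+st["position"]-np.r_[FX[:2],0]).round(4), "F fixture",R.from_euler("z",-FX[2]).apply(st["contact_force"]).round(1))
to(fw([-.128,-.0465,.020]),FX[2])
for n in ("side","top","wrist"):
    d=manip.get_image(n);g=d["frame"]; pj=(lambda P:wproj(d,st,P)) if n=="wrist" else (lambda P:proj(d,P))
    a=pj(np.array([r.apply(t)+st["position"] for t in([.0915,0,-.025],[.07,0,-.025],[.04,0,-.025])])); print(n,"tip,70,40",a.round(1).tolist(),"mr",pj(fw([-.128,-.02,.045])).round(1).tolist())
    for c in a[1:]:
        u,v=np.round(c).astype(int); print(v,[ "%d:%d"%(x,g[v-1:v+2,x].mean()) for x in range(u-9,u+10)] if n!="wrist" else [ "%d:%d"%(x,g[v-1:v+2,x].mean()) for x in range(u-24,u+25,2)])
E
python3 chk.py
```

```text
clock: 16.9
position: [0.5193, -0.0349, 0.0199]
ee_rot: [0.0, 0.61, 0.793, 0.0]
contact_force: [-0.6, -0.4, -1.0]
width: 0.0221
gripper_force: 59.6
tip fixture [-0.1286 -0.0525  0.0448] F fixture [-0.7 -0.2 -1. ]
shift [ 0.0975  0.0006 -0.0002] turn [ 0.03  0.02 -0.07] turn [ 4.0000e-02 -5.0000e-02  1.7993e+02] 
side tip,70,40 [[313.8, 246.1], [316.7, 238.8], [320.5, 229.0]] mr [[309.0, 257.7]]
239 ['308:155', '309:160', '310:165', '311:167', '312:164', '313:148', '314:124', '315:111', '316:107', '317:99', '318:103', '319:141', '320:156', '321:152', '322:150', '323:154', '324:153', '325:154', '326:153']
229 ['312:215', '313:216', '314:217', '315:216', '316:212', '317:177', '318:139', '319:161', '320:158', '321:136', '322:138', '323:180', '324:212', '325:217', '326:216', '327:216', '328:216', '329:216', '330:215']
top tip,70,40 [[255.6, 225.1], [264.2, 222.7], [276.1, 219.4]] mr [[242.4, 228.5]]
223 ['255:89', '256:89', '257:90', '258:92', '259:93', '260:95', '261:96', '262:92', '263:92', '264:93', '265:91', '266:90', '267:91', '268:93', '269:97', '270:94', '271:93', '272:92', '273:89']
219 ['267:87', '268:85', '269:84', '270:88', '271:90', '272:84', '273:85', '274:81', '275:76', '276:76', '277:75', '278:80', '279:76', '280:81', '281:77', '282:77', '283:77', '284:81', '285:78']
wrist tip,70,40 [[322.0, 62.7], [322.1, 109.6], [322.2, 174.4]] mr [[323.2, -4.1]]
110 ['298:74', '300:70', '302:65', '304:65', '306:64', '308:63', '310:56', '312:52', '314:59', '316:63', '318:71', '320:76', '322:84', '324:84', '326:85', '328:84', '330:81', '332:78', '334:74', '336:66', '338:62', '340:63', '342:64', '344:63', '346:64']
174 ['298:123', '300:124', '302:122', '304:123', '306:122', '308:123', '310:101', '312:70', '314:82', '316:94', '318:107', '320:120', '322:125', '324:129', '326:127', '328:119', '330:92', '332:96', '334:73', '336:106', '338:178', '340:180', '342:179', '344:180', '346:180']
```

The shank in the side view lies within 0.5 px of the prediction and is aligned with the bushings. Inserting.

```bash
python3 -m pendant '[{"dx":0.012,"dy":0.0006,"dz":0,"rx":0,"ry":0,"rz":0,"hand":0.01},{"dx":0.012,"dy":0,"dz":0,"rx":0,"ry":0,"rz":0,"hand":0.01},{"dx":0.006,"dy":0,"dz":0,"rx":0,"ry":0,"rz":0,"hand":0.01},{"dx":0,"dy":0,"dz":0,"rx":0,"ry":0,"rz":0,"hand":0.01}]' | egrep 'clo|pos|conta'; for i in 1 2 3 4; do python3 -m pendant '[{"dx":0.002,"dy":0,"dz":0,"rx":0,"ry":0,"rz":0,"hand":0.01},{"dx":0.002,"dy":0,"dz":0,"rx":0,"ry":0,"rz":0,"hand":0.01},{"dx":0,"dy":0,"dz":0,"rx":0,"ry":0,"rz":0,"hand":0.01}]' | egrep 'pos|conta'; done; python3 chk.py | head -2
```

```text
clock: 17.38
position: [0.5109, -0.0037, 0.0191]
contact_force: [0.1, -0.3, -1.4]
position: [0.511, -0.0014, 0.0191]
contact_force: [-0.7, 0.2, -1.0]
position: [0.5099, 0.0023, 0.019]
contact_force: [-0.2, 0.4, -0.6]
position: [0.5088, 0.0063, 0.0191]
contact_force: [0.5, -1.8, -0.6]
position: [0.5078, 0.0102, 0.0191]
contact_force: [0.0, -0.7, -0.8]
tip fixture [-0.1281 -0.006   0.0441] F fixture [-0.1 -0.7 -0.8]
shift [ 0.051   0.0002 -0.0009] turn [-0.01 -0.01 -0.07] turn [-1.0000e-02  2.0000e-02  1.7993e+02]
```

```bash
for i in 1 2 3 4; do python3 -m pendant '[{"dx":0.003,"dy":0,"dz":-0.0001,"rx":0,"ry":0,"rz":0,"hand":0.01},{"dx":0.003,"dy":0,"dz":-0.0001,"rx":0,"ry":0,"rz":0,"hand":0.01},{"dx":0.003,"dy":0,"dz":0,"rx":0,"ry":0,"rz":0,"hand":0.01},{"dx":0,"dy":0,"dz":0,"rx":0,"ry":0,"rz":0,"hand":0.01}]' | egrep 'pos|conta'; done; python3 chk.py | head -2
```

```text
position: [0.5053, 0.0192, 0.0193]
contact_force: [-0.0, 0.4, -1.0]
position: [0.503, 0.0278, 0.0195]
contact_force: [0.5, 0.2, -1.6]
position: [0.5007, 0.0365, 0.0197]
contact_force: [0.2, 0.2, -0.3]
position: [0.4984, 0.0452, 0.0199]
contact_force: [-0.1, 0.4, -1.5]
tip fixture [-0.1282  0.0303  0.0449] F fixture [ 0.1  0.4 -1.5]
shift [ 0.0147  0.0002 -0.0001] turn [-0.01 -0.01 -0.06] turn [-2.0000e-02  2.0000e-02  1.7994e+02]
```

```bash
python3 -m pendant '[{"dx":0.003,"dy":0,"dz":0,"rx":0,"ry":0,"rz":0,"hand":0.01},{"dx":0.003,"dy":0,"dz":0,"rx":0,"ry":0,"rz":0,"hand":0.01},{"dx":0.003,"dy":0,"dz":0,"rx":0,"ry":0,"rz":0,"hand":0.01},{"dx":0.002,"dy":0,"dz":0,"rx":0,"ry":0,"rz":0,"hand":0.01},{"dx":0,"dy":0,"dz":0,"rx":0,"ry":0,"rz":0,"hand":0.01}]' | egrep 'pos|conta'; for i in 1 2 3 4; do python3 -m pendant '[{"dx":0.0012,"dy":0,"dz":0,"rx":0,"ry":0,"rz":0,"hand":0.01},{"dx":0,"dy":0,"dz":0,"rx":0,"ry":0,"rz":0,"hand":0.01}]' | egrep 'pos|conta'; done; python3 chk.py | head -2
```

```text
position: [0.4956, 0.0558, 0.0198]
contact_force: [-0.2, -0.3, -1.7]
position: [0.4956, 0.0566, 0.0199]
contact_force: [-0.4, -0.3, -1.8]
position: [0.4953, 0.0577, 0.0199]
contact_force: [-0.9, -0.3, -0.4]
position: [0.4949, 0.0589, 0.0199]
contact_force: [0.3, 0.3, -1.1]
position: [0.495, 0.0592, 0.0199]
contact_force: [0.2, -3.6, -1.3]
tip fixture [-0.128   0.0447  0.0448] F fixture [-0.7 -3.5 -1.3]
shift [ 0.0004  0.     -0.0001] turn [ 0.    0.1  -0.02] turn [ 1.6000e-01 -1.0000e-02  1.7998e+02]
```

The shoulder is on the cheek (3.5 N at the expected position). I'll release with a small opening and lift straight up.

```bash
python3 -m pendant '[{"dx":0,"dy":0,"dz":0,"rx":0,"ry":0,"rz":0,"hand":0.038},{"dx":0,"dy":0,"dz":0,"rx":0,"ry":0,"rz":0,"hand":0.038},{"dx":0,"dy":0,"dz":0,"rx":0,"ry":0,"rz":0,"hand":0.038},{"dx":0,"dy":0,"dz":0,"rx":0,"ry":0,"rz":0,"hand":0.038},{"dx":0,"dy":0,"dz":-0.005,"rx":0,"ry":0,"rz":0,"hand":0.038},{"dx":0,"dy":0,"dz":-0.01,"rx":0,"ry":0,"rz":0,"hand":0.038},{"dx":0,"dy":0,"dz":-0.02,"rx":0,"ry":0,"rz":0,"hand":0.038},{"dx":0,"dy":0,"dz":-0.03,"rx":0,"ry":0,"rz":0,"hand":0.038},{"dx":0,"dy":0,"dz":-0.03,"rx":0,"ry":0,"rz":0,"hand":0.038},{"dx":0,"dy":0,"dz":-0.03,"rx":0,"ry":0,"rz":0,"hand":0.038},{"dx":0,"dy":0,"dz":0,"rx":0,"ry":0,"rz":0,"hand":0.038},{"dx":0,"dy":0,"dz":0,"rx":0,"ry":0,"rz":0,"hand":0.038}]'
python3 - <<'E'
from h import *
st=manip.get_state(); w=manip.get_image("wrist"); S=manip.get_image("side")
for n,d,pj in(("wrist",w,lambda P:wproj(w,st,P)),("side",S,lambda P:proj(S,P))):
    hsv=cv2.cvtColor(d["frame"],cv2.COLOR_RGB2HSV); m=cv2.inRange(hsv,(0,120,60),(8,255,255))|cv2.inRange(hsv,(172,120,60),(180,255,255))
    q,l,s,c=cv2.connectedComponentsWithStats(m); print(n,[(x.tolist()) for x in s[1:] if x[4]>25])
    print("pred handle",pj(np.array([fw([x,y,.051]) for x,y in((-.14,-.02),(-.116,-.02),(-.14,-.075),(-.116,-.075))])).round(0).tolist())
E
```

```text
clock: 22.25
position: [0.4961, 0.0602, 0.1471]
ee_rot: [0.002, 0.61, 0.793, 0.002]
contact_force: [-1.1, 0.1, -0.8]
width: 0.0379
gripper_force: 0.0
wrist [[308, 164, 28, 55, 1389], [366, 196, 5, 8, 31]]
pred handle [[306.0, 160.0], [334.0, 160.0], [307.0, 220.0], [334.0, 220.0]]
side [[131, 0, 18, 4, 48], [487, 0, 27, 32, 424], [238, 16, 10, 19, 112], [456, 42, 16, 7, 81], [359, 45, 13, 8, 68], [231, 58, 7, 9, 39], [375, 112, 8, 15, 80], [306, 239, 15, 14, 130]]
pred handle [[314.0, 257.0], [303.0, 255.0], [322.0, 238.0], [311.0, 235.0]]
```

```bash
python3 -c "
from rig import manip
print(manip.sign_off())"
```

```text
the job is handed in; nothing more can be done
None
```

The lid is fully shut, and the lock pin is level through both cheeks and the tongue, released with its handle at the cheek. I handed the job in at about 22 s on the robot's clock, but the result wasn't shown, so I can't confirm the pass.

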